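# Close and latch the figure case

## Robot

A 7-joint arm with a two-finger parallel gripper is mounted at the origin on the work surface. World frame = base frame: x ahead of the robot, y to its left, z up, the work surface at z = 0. Lengths are in m, angles in rad, forces in N, time in s.
With the tool pointing down it reaches from about 0.425 to 0.875 m from the base axis. Payload 4.7 kg.
Tool frame: the origin (TCP) lies between the finger pads; the fingertips stand 11 mm ahead of it and the grasp point (between the pads) lies 8 mm behind it; z points along the fingers, y is the line along which they close (so a half turn about z gives the same grasp; the last joint's range is limited). The gripper opens to 87 mm and grips with 3 to 60 N. Pads are 19 mm wide; open, the fingers measure 117 mm over their backs; the gripper's body (75 mm by 190 mm) begins 51 mm behind the grasp point.
Start: joints at [1.205, 0.321, -0.07, 1.45, 0.023, 1.371, -0.057], TCP at [0.241, -0.604, 0.234] pointing down, gripper open.
Joint ranges: [-2.86, 2.86], [-0.3, 2.09], [-1.38, 1.24], [0.06, 2.45], [-1.56, 4.7], [0.09, 2.05], [-2.69, 2.69]. Speed limits (rad/s): [2.57, 2.57, 3.14, 3.14, 3.14, 3.14, 3.14].

## Interface

Orientations are given as a rotation vector (axis times angle).
In Python, from bench import ctrl gives the robot as it stands. The module is installed in compiled form; this text tells all that it offers.
- The arm moves only by the shell command python3 -m inch 'ROWS' [FORCE]. ROWS is JSON, a list of rows, each an object with "slide": the shift along the tool's x, y, z scaled (see below), a list of three; "angular": the turn, a rotation vector about the tool's x, y, z scaled (see below), a list of three; "claw": the opening, from -1 (shut) to 1 (fully open). In form: [{"slide": [tx, ty, tz], "angular": [rx, ry, rz], "claw": claw}, ...]. A call has 1 to 10 rows; each row is the pose to reach, as a shift and turn from the pose commanded when the call began, along the tool's axes at that moment; what a row does not reach only later rows make up. The controller multiplies each number of a shift by 0.25 m and each number of a turn by 30 degrees. A row lasts 1/10 s, in which the tool goes at most 50 mm and 8.59 degrees, less where a joint would pass 70% of its speed; a pose out of reach is approached as far as the arm can. A call with a number of a shift or a turn outside -1 to 1 is refused whole. A call with a gripper value outside its range is refused whole. The fingers move at their own pace and stop on an object; FORCE is the grip in N (left out, the last holds). Time passes only in rows, so rows that repeat a pose let the fingers close. It gives the time, the measured TCP pose, the force, the opening and the grip force at its end, in the units of the state.
- ctrl.get_state(): the state, without advancing time (a new reading comes with each control period).
- ctrl.get_image(name): name is "scene" or "top" or "wrist"; returns a dict with "color" (480x640x3 uint8, red, green, blue), "depth" (480x640 float32, m along the optical axis (not along the pixel's ray), 0 where there is no reading), "camera_matrix" (3x3 intrinsics, pixels), "dist_coeffs" ([k1, k2, p1, p2, k3] as OpenCV has them; the pictures are not rectified), "extrinsics" (4x4, takes a point from camera to world coordinates); the wrist camera has in their place "tool_from_camera" (4x4, takes a point from camera to tool coordinates, whose origin is the TCP and whose axes are the flange's). Camera axes: x right, y up, looking along -z (the intrinsics and any distortion apply to the point x, -y, -z); pixel columns grow to the right and rows downward; lengths in m; the calibration is good to about 2 mm. A picture is of the moment at which its call begins: read the wrist's pose just before it.
- ctrl.close_job(): hands the job in; it is judged then, once.
Trained networks look in the newest picture that a camera, given by its name, has taken for a name from the list of things; names that differ only in an ending like _2 or _b are one class to them, and where a whole thing is asked for, a point or a joint stands for the part that bears it (a point fixed in the world has none). Each returns a list of dicts, best first, with "confidence" (0 to 1); they miss things now and then, are a little off and sometimes report something else, mostly with a low value. They report only what shows in the picture. A call takes as long as a camera call.
- ctrl.find_in(query, camera): "bbox" ([centre column, centre row, width, height] in pixels, round what is visible of it).
- ctrl.outline_of(query, camera): "mask" (480x640 bool, what is visible of it) and "bbox" ([centre column, centre row, width, height] in pixels, round what is visible of it).
The state is a dict: "time": time; "joint_positions": joint angles; "qd": joint speeds; "joint_torque": joint torques, N m; "position": TCP position; "tool_rot": TCP orientation; "ft_force": force on the tool from outside, world axes, zero at the start; "torque": the same for the moment, N m; "grip_width": opening from 0.0 (shut) to 1.0 (fully open); "grip_force": force on a finger pad.
Only numpy, scipy, OpenCV 4.12 (cv2) and the standard library are available. Lean on these libraries where they do the work, as an engineer would, in place of code of your own. Each camera call takes 0.05 s, during which the arm holds its last target. There are 200 camera calls.

## Task

Close up the case of painted figures for the night: using only the fingertips, push its open lid down until it is fully shut, without letting it slam, then push both latch flaps on its front edge down until they lie flat against the front of the case. Push gently, do not grip or force the lid or the latches, and leave the figures in the case and everything else on the desk standing where they are.

Things in the scene. Friction and masses are not known exactly. Their poses are not given: they have to be found in the camera images.
- case: Figure case, fixed on the desk. Black base tray 160 mm deep (x), 250 wide (y), 55 high, under a grey lid. Origin: centre of the underside, on the desk; x points from the front (latch side, towards the robot) to the hinge at the back, y to its left, z up. Between the latches a folded handle stands under 10 mm off the front wall, below 30 mm height. Loose things stand 25 mm or more from its sides.
- lid (a joint): Lid angle, rad: 0 shut, grows as it opens upwards about the hinge along the back rim; starts at 0.9 to 1.75 (1.57 upright, more leans away from the robot). Stiff hinge: it stays where it is left and takes about 0.5 to 2 N at the front edge to push. Grey shell 160 mm deep, 250 wide, 30 high; when shut its flat outer top is 85 mm above the desk.
- lid_hinge (a point): Middle of the lid's hinge line, which runs along the case's y axis, 84 mm behind the case's centre and 55 mm above the desk.
- lid_edge (a point): Middle of the lid's front upper edge, on the outer face: 164 mm from the hinge line towards the front and 30 mm to the outer side. Moves with the lid. Axes: x from the front edge to the hinge, z out of the lid's outer face (up when shut).
- latch_left (a joint): Angle of the left latch flap to the lid, rad: 0 flat against the front of the case (hanging straight down when the lid is shut), 1.57 sticking straight out forwards; starts at 0.9 to 1.5. Black flap 38 mm wide, 34 long, 5 thick, hinged along y on the lid's front edge, 75 mm to the left (+y) of the middle. Stiff: it stays where it is left and takes about 1 N near its end to push.
- latch_left_pin (a point): Middle of the left latch's hinge pin; with the lid shut it is 90 mm in front of the case's centre, 75 mm to the left and 67 mm above the desk.
- latch_left_end (a point): Middle of the left latch's free end on its outer face, 34 mm from the pin along the flap and 2.5 mm to the outer side.
- latch_right (a joint): The same for the right latch flap, 75 mm to the right (-y) of the middle.
- latch_right_pin (a point): Middle of the right latch's hinge pin; with the lid shut 90 mm in front of the case's centre, 75 mm to the right and 67 mm above the desk.
- latch_right_end (a point): Middle of the right latch's free end on its outer face, 34 mm from the pin along the flap and 2.5 mm to the outer side.
- mini0: Small figure in the right (-y) part of the case, on a 32 mm round base, 56 mm tall; origin under its base. Leave alone.
- mini1: Small figure in the middle of the case, same size; origin under its base. Leave alone.
- mini2: Small figure in the left part of the case, same size; origin under its base. Leave alone.
- held_mini: Figure on a wooden painting handle, 42 mm across, 128 mm tall; origin under the handle. Leave alone.
- paint0: Dropper paint bottle, 25 mm across, 77 mm tall, standing 30 to 50 mm in front of the case's front wall, midway between the latches; origin under it. Leave alone.
- paint1: Dropper paint bottle beside the case, 25 mm across, 77 mm tall; origin under it. Leave alone.
- jar: Glass jar with a metal lid, 62 mm across, 74 mm tall; origin under it. Leave alone.
- brush_mug: Blue mug, 76 mm across and 85 mm tall with its handle 62 mm to its own +y, full of brushes that reach 220 mm high and 45 mm out from the middle; origin under it. Leave alone.

How it is judged:
By the outcome, as a careful person would: the job done as asked, in the order asked, and still so for the second after the job is handed in, with the robot touching nothing.
It also fails if it takes over 58 s, if anything falls off the work surface, if the arm or the gripper's body presses on something with over 40 N, if the wrist force passes 120 N, or if a joint passes its speed limit or range.

## Working session

There is one attempt and no reset: what is moved stays moved. The work goes in short steps, Python scripts to look and compute and a shell command to move; the robot and the scene stay as the last step left them, time stands still between calls to the robot, and variables do not carry over. Pictures are saved under pics/ and viewed, at most 10 in all, crops included, and the job is handed in when it is done.

```bash
mkdir -p pics
cat > h.py <<'E'
import numpy as np, cv2
from bench import ctrl
from scipy.spatial.transform import Rotation as R
def img(n):
    s=ctrl.get_state(); d=ctrl.get_image(n)
    if n=="wrist":
        T=np.eye(4);T[:3,:3]=R.from_rotvec(s["tool_rot"]).as_matrix();T[:3,3]=s["position"]
        d["extrinsics"]=T@d["tool_from_camera"]
    return d
def pts(d,mask=None):
    z=d["depth"]; m=z>0
    if mask is not None: m&=mask
    v,u=np.nonzero(m); 
    p=cv2.undistortPoints(np.stack([u,v],1).astype(float)[:,None],d["camera_matrix"],np.array(d["dist_coeffs"]))[:,0]
    zz=z[m]; c=np.stack([p[:,0]*zz,-p[:,1]*zz,-zz,np.ones_like(zz)],1)
    return (c@np.array(d["extrinsics"]).T)[:,:3],u,v
def save(d,n): cv2.imwrite("pics/"+n,d["color"][:,:,::-1])
E
cat > a.py <<'E'
from h import *
for n in("top","scene"):
    d=img(n); save(d,n+"0.png"); E=np.array(d["extrinsics"]);print(n,E.round(2).tolist())
    for q in ["case","lid","latch_left","latch_right","paint0","paint1","jar","brush_mug","held_mini","mini0","mini1","mini2"]:
        for o in ctrl.outline_of(q,n)[:2]:
            p,u,v=pts(d,o["mask"])
            print(q,round(o["confidence"],2),np.round(o["bbox"]).tolist(),np.percentile(p,[3,50,97],axis=0).round(3).tolist() if len(p) else None)
s=ctrl.get_state();print(s)
E
python3 a.py
```

```text
top [[0.0, 0.99, -0.16, 0.41], [-1.0, 0.0, 0.0, 0.06], [0.0, 0.16, 0.99, 0.91], [0.0, 0.0, 0.0, 1.0]]
case 0.6 [326.0, 223.0, 180.0, 130.0] [[0.489, -0.064, 0.002], [0.577, 0.055, 0.055], [0.663, 0.174, 0.221]]
lid 0.83 [324.0, 193.0, 175.0, 70.0] [[0.556, -0.065, 0.085], [0.599, 0.051, 0.199], [0.671, 0.166, 0.228]]
lid 0.67 [200.0, 158.0, 20.0, 23.0] [[0.691, 0.263, 0.003], [0.698, 0.272, 0.048], [0.713, 0.285, 0.076]]
latch_left 0.93 [267.0, 207.0, 32.0, 21.0] [[0.558, 0.113, 0.209], [0.572, 0.13, 0.221], [0.589, 0.147, 0.23]]
latch_left 0.39 [437.0, 312.0, 36.0, 26.0] [[0.415, -0.147, 0.005], [0.431, -0.128, 0.075], [0.448, -0.117, 0.122]]
latch_right 0.72 [376.0, 216.0, 27.0, 22.0] [[0.542, -0.036, 0.209], [0.556, -0.019, 0.221], [0.571, -0.001, 0.232]]
paint0 0.85 [197.0, 156.0, 21.0, 23.0] [[0.691, 0.263, 0.007], [0.698, 0.272, 0.048], [0.711, 0.285, 0.076]]
paint0 0.6 [308.0, 300.0, 14.0, 12.0] [[0.435, 0.068, 0.034], [0.445, 0.078, 0.052], [0.456, 0.088, 0.077]]
paint1 0.85 [197.0, 156.0, 21.0, 23.0] [[0.691, 0.263, 0.007], [0.698, 0.272, 0.048], [0.711, 0.285, 0.076]]
paint
[... 3639 characters left out ...]
rray([ 1.20509586,  0.32104273, -0.07009839,  1.45053039,  0.02259517,
        1.37078764, -0.05688909]), 'qd': array([-4.99917947e-05, -6.16104049e-04, -1.05812895e-03, -6.84963602e-04,
        8.59805202e-04,  1.24508650e-04,  4.03604088e-04]), 'joint_torque': array([ 3.19433102e-04, -4.91091907e+01, -4.03045015e-01, -3.12772000e+01,
       -6.37178589e-02,  3.35917936e-02,  1.77781033e-05]), 'position': array([ 0.24095874, -0.60369696,  0.23354346]), 'tool_rot': array([ 3.08508211e+00,  5.93048294e-01, -5.60341231e-05]), 'ft_force': array([ 0.32197781, -0.29288543, -0.40052928]), 'torque': array([-0.00761683,  0.02111124,  0.00472309]), 'grip_force': 0.0, 'grip_width': 0.9989686083059658}
```

```bash
python3 - <<'E'
import cv2,numpy as np
a=cv2.imread("pics/top0.png")[90:390,120:520];b=cv2.imread("pics/scene0.png")[110:410,180:580]
cv2.imwrite("pics/v1.png",np.vstack([cv2.resize(x,None,fx=1,fy=1) for x in(np.hstack([a,b]),)]))
E
cat > b.py <<'E'
from h import *
for n in("top","scene"):
    d=img(n); o=ctrl.outline_of("lid",n)[0]; p,u,v=pts(d,o["mask"])
    q=p[(p[:,2]>.09)]
    # ransac planes
    rng=np.random.default_rng(0)
    for k in range(2):
        best=None
        for _ in range(500):
            t=q[rng.choice(len(q),3,False)];nn=np.cross(t[1]-t[0],t[2]-t[0]);L=np.linalg.norm(nn)
            if L<1e-6: continue
            nn/=L; i=abs((q-t[0])@nn)<.002
            if best is None or i.sum()>best.sum(): best=i
        r=q[best];c=r.mean(0);nn=np.linalg.svd(r-c)[2][2]; nn*=np.sign(nn[2])
        print(n,len(q),best.sum(),c.round(4),nn.round(4),"tilt",np.arccos(nn[2]).round(3),"yaw",np.arctan2(nn[1],nn[0]).round(3),r.min(0).round(3),r.max(0).round(3))
        q=q[~best]
E
python3 b.py
```

```text
top 7786 4127 [0.625  0.0485 0.1613] [ 0.8469 -0.0968  0.5228] tilt 1.021 yaw -0.114 [ 0.579 -0.079  0.09 ] [0.682 0.176 0.214]
top 3659 2253 [0.5823 0.0514 0.2035] [-0.4816  0.053   0.8748] tilt 0.506 yaw 3.032 [ 0.556 -0.071  0.195] [0.606 0.178 0.211]
scene 9360 5661 [0.6306 0.0616 0.1579] [ 0.8459 -0.0946  0.5248] tilt 1.018 yaw -0.111 [ 0.582 -0.079  0.09 ] [0.682 0.176 0.212]
scene 3699 1792 [0.5861 0.0678 0.2037] [-0.4836  0.0547  0.8736] tilt 0.508 yaw 3.029 [ 0.558 -0.071  0.195] [0.608 0.179 0.211]
```

View pics/v1.png

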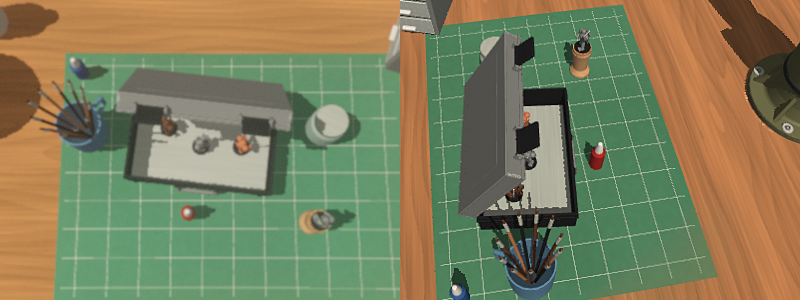

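```bash
cat >> h.py <<'E'
YAW=-.112; XC=np.array([np.cos(YAW),np.sin(YAW),0]); YC=np.array([-XC[1],XC[0],0]); O=.563*XC+.119*YC
RT=np.stack([YC,XC,[0,0,-1]],1)  # tool x=YC, y=XC, z down
def tgt(x,y,z): return O+x*XC+y*YC+np.array([0,0,z+.011])
def rel(p0,R0,p1,R1):
    return (R0.T@(p1-p0)/.25).round(3).tolist(),(np.degrees(R.from_matrix(R0.T@R1).as_rotvec())/30).round(3).tolist()
def cur():
    s=ctrl.get_state(); return s["position"],R.from_rotvec(s["tool_rot"]).as_matrix(),s
def incase(p): q=np.array(p)-O; return np.array([q@XC,q@YC,q[2]])
def plan(*ts):  # tips in case frame, successive calls
    p,r,s=cur(); q=incase(p); q[2]-=.011; print("t",round(s["time"],2),"tip",q.round(4),"F",s["ft_force"].round(2),"yawerr",np.degrees(R.from_matrix(r.T@RT).as_rotvec()).round(2))
    for t in ts: print(t,rel(p,r,tgt(*t),RT))
E
python3 - <<'E'
from h import *
p,r,s=cur()
P=[np.array(p),np.array([.35,-.45,.34]),np.array([.52,-.28,.37]),tgt(.17,-.1,.33),tgt(.11,0,.21)]
w=R.from_matrix(r.T@RT).as_rotvec();print(np.degrees(w))
for i in range(4):
    f=[0,1/3,2/3,1,1]
    A=r@R.from_rotvec(w*f[i]).as_matrix();B=r@R.from_rotvec(w*f[i+1]).as_matrix()
    print(rel(P[i],A,P[i+1],B))
E
```

```text
[ 2.97100469e-03  4.58803193e-03 -6.18234004e+01]
([0.633, -0.409, -0.426], [0.0, 0.0, -0.687])
([0.961, -0.044, -0.12], [0.0, 0.0, -0.687])
([1.156, 0.356, 0.116], [0.0, 0.0, -0.687])
([0.4, -0.24, 0.48], [0.0, 0.0, 0.0])
```

```bash
r='{"slide":[0.633,-0.409,-0.426],"angular":[0,0,-0.687],"claw":-1}'
python3 -m inch '[{"slide":[0.633,-0.409,-0.426],"angular":[0,0,-0.687],"claw":-1},{"slide":[0.633,-0.409,-0.426],"angular":[0,0,-0.687],"claw":-1},{"slide":[0.633,-0.409,-0.426],"angular":[0,0,-0.687],"claw":-1},{"slide":[0.633,-0.409,-0.426],"angular":[0,0,-0.687],"claw":-1},{"slide":[0.633,-0.409,-0.426],"angular":[0,0,-0.687],"claw":-1},{"slide":[0.633,-0.409,-0.426],"angular":[0,0,-0.687],"claw":-1}]' 10
python3 -m inch '[{"slide":[0.961,-0.044,-0.12],"angular":[0,0,-0.687],"claw":-1},{"slide":[0.961,-0.044,-0.12],"angular":[0,0,-0.687],"claw":-1},{"slide":[0.961,-0.044,-0.12],"angular":[0,0,-0.687],"claw":-1},{"slide":[0.961,-0.044,-0.12],"angular":[0,0,-0.687],"claw":-1},{"slide":[0.961,-0.044,-0.12],"angular":[0,0,-0.687],"claw":-1},{"slide":[0.961,-0.044,-0.12],"angular":[0,0,-0.687],"claw":-1}]'
python3 -c "
from h import *
plan((.15,-.15,.33))"
```

```text
time: 2.1
position: [0.3527, -0.4483, 0.3423]
tool_rot: [2.923, 1.142, 0.003]
ft_force: [-0.6, -0.0, -0.8]
grip_width: 0.545
grip_force: 0.0
time: 2.7
position: [0.5236, -0.2754, 0.3689]
tool_rot: [-2.67, -1.651, -0.004]
ft_force: [0.3, -0.1, 0.4]
grip_width: 0.033
grip_force: 0.0
t 2.7 tip [-0.0119 -0.3341  0.3579] F [ 0.31 -0.05  0.4 ] yawerr [ -0.    -0.22 -20.12]
(0.15, -0.15, 0.33) ([0.914, 0.355, 0.115], [-0.0, -0.007, -0.671])
```

```bash
python3 -m inch '[{"slide":[0.914,0.355,0.115],"angular":[0,-0.007,-0.671],"claw":-1},{"slide":[0.914,0.355,0.115],"angular":[0,-0.007,-0.671],"claw":-1},{"slide":[0.914,0.355,0.115],"angular":[0,-0.007,-0.671],"claw":-1},{"slide":[0.914,0.355,0.115],"angular":[0,-0.007,-0.671],"claw":-1},{"slide":[0.914,0.355,0.115],"angular":[0,-0.007,-0.671],"claw":-1},{"slide":[0.914,0.355,0.115],"angular":[0,-0.007,-0.671],"claw":-1}]'
python3 - <<'E'
from h import *
plan((.11,0,.22),(.08,0,.205))
d=img("wrist");save(d,"w1.png");p,u,v=pts(d);C=np.array([incase(x) for x in p])
for q in("latch_left","latch_right","lid"):
    for o in ctrl.outline_of(q,"wrist")[:2]:
        a,_,_=pts(d,o["mask"]);c=np.array([incase(x) for x in a])
        if len(c):print(q,o["confidence"],np.percentile(c,[2,50,98],axis=0).round(3).tolist())
E
```

```text
time: 3.3
position: [0.7052, -0.1118, 0.335]
tool_rot: [-2.339, -2.088, 0.006]
ft_force: [-1.0, 0.0, -0.2]
grip_width: 0.004
grip_force: 0.0
t 3.3 tip [ 0.1502 -0.1513  0.324 ] F [-1.04  0.   -0.25] yawerr [-0.42 -0.06 -0.05]
(0.11, 0, 0.22) ([0.605, -0.158, 0.418], [-0.014, -0.002, -0.002])
(0.08, 0, 0.205) ([0.604, -0.278, 0.479], [-0.014, -0.002, -0.002])
latch_right 0.75 [[-0.02, -0.094, 0.201], [-0.006, -0.075, 0.219], [0.009, -0.057, 0.231]]
lid 0.62 [[-0.013, -0.122, 0.08], [0.045, -0.057, 0.176], [0.103, 0.02, 0.227]]
```

```bash
python3 -m inch '[{"slide":[0.2,-0.158,0.1],"angular":[0,0,0],"claw":-1},{"slide":[0.4,-0.158,0.25],"angular":[-0.014,0,0],"claw":-1},{"slide":[0.605,-0.158,0.4],"angular":[-0.014,0,0],"claw":-1},{"slide":[0.604,-0.2,0.45],"angular":[-0.014,0,0],"claw":-1},{"slide":[0.604,-0.278,0.479],"angular":[-0.014,0,0],"claw":-1},{"slide":[0.604,-0.278,0.479],"angular":[-0.014,0,0],"claw":-1},{"slide":[0.604,-0.278,0.479],"angular":[-0.014,0,0],"claw":-1}]'
python3 - <<'E'
from h import *
plan((.046,0,.1985))
for a in np.arange(1.02,-.01,-.085):
    s=.15; x=.084-s*np.cos(a)+.03*np.sin(a)+.015; z=.055+s*np.sin(a)+.03*np.cos(a)
    p,r,_=cur(); print(round(a,3),round(x,4),round(z,4),rel(p,r,tgt(x,0,z),RT)[0])
E
```

```text
time: 4.2
position: [0.6525, 0.0377, 0.2222]
tool_rot: [2.347, 2.072, 0.003]
ft_force: [-0.8, -0.6, 0.0]
grip_width: 0.003
grip_force: 0.0
t 4.2 tip [ 0.0812 -0.0086  0.2112] F [-0.78 -0.62  0.04] yawerr [ 0.52  0.33 -0.69]
(0.046, 0, 0.1985) ([0.033, -0.142, 0.049], [0.017, 0.011, -0.023])
1.02 0.0461 0.1985 [0.033, -0.141, 0.049]
0.935 0.0341 0.1935 [0.032, -0.189, 0.069]
0.85 0.0225 0.1875 [0.032, -0.236, 0.092]
0.765 0.0116 0.1805 [0.032, -0.28, 0.12]
0.68 0.0012 0.1726 [0.031, -0.322, 0.151]
0.595 -0.0084 0.1639 [0.031, -0.36, 0.186]
0.51 -0.0173 0.1544 [0.031, -0.396, 0.223]
0.425 -0.0253 0.1442 [0.031, -0.429, 0.264]
0.34 -0.0324 0.1333 [0.031, -0.458, 0.307]
0.255 -0.0386 0.1219 [0.031, -0.483, 0.353]
0.17 -0.0438 0.1099 [0.031, -0.504, 0.4]
0.085 -0.0479 0.0976 [0.031, -0.521, 0.449]
0.0 -0.051 0.085 [0.031, -0.534, 0.5]
```

```bash
python3 -m inch '[{"slide":[0.01,-0.05,0.03],"angular":[0,0,0],"claw":-1},{"slide":[0.02,-0.1,0.049],"angular":[0.01,0.01,-0.02],"claw":-1},{"slide":[0.033,-0.141,0.049],"angular":[0.017,0.011,-0.02],"claw":-1},{"slide":[0.033,-0.165,0.059],"angular":[0.017,0.011,-0.02],"claw":-1},{"slide":[0.033,-0.189,0.069],"angular":[0.017,0.011,-0.02],"claw":-1},{"slide":[0.033,-0.212,0.08],"angular":[0.017,0.011,-0.02],"claw":-1},{"slide":[0.033,-0.236,0.092],"angular":[0.017,0.011,-0.02],"claw":-1}]'
cat > c.py <<'E'
from h import *
import sys
p,r,_=cur(); plan()
for a in [float(x) for x in sys.argv[1:]]:
    s=.15; x=.084-s*np.cos(a)+.03*np.sin(a)+.015; z=.055+s*np.sin(a)+.03*np.cos(a)
    print(a,round(x,4),round(z,4),rel(p,r,tgt(x,0,z),RT))
d=img("top"); o=ctrl.outline_of("lid","top")[0]; q,u,v=pts(d,o["mask"]);q=np.array([incase(t) for t in q])
q=q[(abs(q[:,1])>.05)&(abs(q[:,1])<.12)]
from scipy.optimize import minimize_scalar
def cost(a):
    n=np.array([np.sin(a),np.cos(a)]);e=(q[:,[0,2]]-[.084,.055])@n-.03
    return -np.mean(np.exp(-(e/.003)**2))
g=np.arange(-.2,1.3,.01);c=[cost(a) for a in g];print("lid angle",g[np.argmin(c)].round(3),min(c).round(2))
E
python3 c.py .85 .765 .68 .595 .51 .425
```

```text
time: 4.9
position: [0.5947, 0.0557, 0.1979]
tool_rot: [-2.339, -2.094, -0.001]
ft_force: [-0.1, -0.9, 1.4]
grip_width: 0.007
grip_force: 0.7
t 4.9 tip [0.0217 0.0028 0.1869] F [-0.06 -0.92  1.36] yawerr [-0.05 -0.1   0.09]
0.85 0.0225 0.1875 ([-0.011, 0.003, -0.002], [-0.002, -0.003, 0.003])
0.765 0.0116 0.1805 ([-0.011, -0.041, 0.026], [-0.002, -0.003, 0.003])
0.68 0.0012 0.1726 ([-0.011, -0.082, 0.057], [-0.002, -0.003, 0.003])
0.595 -0.0084 0.1639 ([-0.011, -0.121, 0.092], [-0.002, -0.003, 0.003])
0.51 -0.0173 0.1544 ([-0.011, -0.156, 0.13], [-0.002, -0.003, 0.003])
0.425 -0.0253 0.1442 ([-0.011, -0.188, 0.171], [-0.002, -0.003, 0.003])
lid angle 0.87 -0.55
```

Contact is as planned and the lid follows (0.87 rad).

```bash
python3 -m inch '[{"slide":[0,-0.019,0.012],"angular":[0,0,0],"claw":-1},{"slide":[0,-0.041,0.026],"angular":[0,0,0],"claw":-1},{"slide":[0,-0.062,0.041],"angular":[0,0,0],"claw":-1},{"slide":[0,-0.082,0.057],"angular":[0,0,0],"claw":-1},{"slide":[0,-0.102,0.074],"angular":[0,0,0],"claw":-1},{"slide":[0,-0.121,0.092],"angular":[0,0,0],"claw":-1},{"slide":[0,-0.139,0.111],"angular":[0,0,0],"claw":-1},{"slide":[0,-0.156,0.13],"angular":[0,0,0],"claw":-1},{"slide":[0,-0.172,0.15],"angular":[0,0,0],"claw":-1},{"slide":[0,-0.188,0.171],"angular":[0,0,0],"claw":-1}]'
python3 c.py .425 .34 .255 .17 .12 .08
```

```text
time: 6.0
position: [0.5473, 0.0615, 0.1545]
tool_rot: [-2.338, -2.094, 0.0]
ft_force: [-0.8, 0.8, 1.0]
grip_width: 0.002
grip_force: 0.5
t 6.0 tip [-0.026   0.0033  0.1435] F [-0.83  0.77  0.97] yawerr [-0.14 -0.12  0.13]
0.425 -0.0253 0.1442 ([-0.013, 0.003, -0.003], [-0.005, -0.004, 0.004])
0.34 -0.0324 0.1333 ([-0.013, -0.026, 0.041], [-0.005, -0.004, 0.004])
0.255 -0.0386 0.1219 ([-0.013, -0.05, 0.087], [-0.005, -0.004, 0.004])
0.17 -0.0438 0.1099 ([-0.013, -0.071, 0.134], [-0.005, -0.004, 0.004])
0.12 -0.0463 0.1027 ([-0.013, -0.081, 0.163], [-0.005, -0.004, 0.004])
0.08 -0.0481 0.0969 ([-0.013, -0.088, 0.187], [-0.005, -0.004, 0.004])
lid angle 0.44 -0.59
```

```bash
python3 -m inch '[{"slide":[0,-0.014,0.019],"angular":[0,0,0],"claw":-1},{"slide":[0,-0.026,0.041],"angular":[0,0,0],"claw":-1},{"slide":[0,-0.038,0.064],"angular":[0,0,0],"claw":-1},{"slide":[0,-0.05,0.087],"angular":[0,0,0],"claw":-1},{"slide":[0,-0.061,0.11],"angular":[0,0,0],"claw":-1},{"slide":[0,-0.071,0.134],"angular":[0,0,0],"claw":-1},{"slide":[0,-0.076,0.15],"angular":[0,0,0],"claw":-1},{"slide":[0,-0.081,0.163],"angular":[0,0,0],"claw":-1},{"slide":[0,-0.085,0.175],"angular":[0,0,0],"claw":-1},{"slide":[0,-0.088,0.187],"angular":[0,0,0],"claw":-1}]'
python3 c.py .08 .06 .04 .02 0
```

```text
time: 7.1
position: [0.5258, 0.064, 0.1081]
tool_rot: [-2.338, -2.094, -0.0]
ft_force: [0.1, -0.3, 0.9]
grip_width: 0.005
grip_force: 0.3
t 7.1 tip [-0.0476  0.0033  0.0971] F [ 0.07 -0.27  0.94] yawerr [-0.12 -0.12  0.13]
0.08 -0.0481 0.0969 ([-0.013, -0.002, 0.001], [-0.004, -0.004, 0.004])
0.06 -0.0489 0.0939 ([-0.013, -0.005, 0.013], [-0.004, -0.004, 0.004])
0.04 -0.0497 0.091 ([-0.013, -0.008, 0.025], [-0.004, -0.004, 0.004])
0.02 -0.0504 0.088 ([-0.013, -0.011, 0.036], [-0.004, -0.004, 0.004])
0.0 -0.051 0.085 ([-0.013, -0.013, 0.048], [-0.004, -0.004, 0.004])
lid angle 0.09 -0.63
```

Slow finish, about 12 mm in 1 s.

```bash
python3 -m inch '[{"slide":[0,-0.001,0.005],"angular":[0,0,0],"claw":-1},{"slide":[0,-0.003,0.01],"angular":[0,0,0],"claw":-1},{"slide":[0,-0.005,0.015],"angular":[0,0,0],"claw":-1},{"slide":[0,-0.006,0.02],"angular":[0,0,0],"claw":-1},{"slide":[0,-0.008,0.025],"angular":[0,0,0],"claw":-1},{"slide":[0,-0.009,0.03],"angular":[0,0,0],"claw":-1},{"slide":[0,-0.01,0.034],"angular":[0,0,0],"claw":-1},{"slide":[0,-0.011,0.038],"angular":[0,0,0],"claw":-1},{"slide":[0,-0.012,0.042],"angular":[0,0,0],"claw":-1},{"slide":[0,-0.013,0.045],"angular":[0,0,0],"claw":-1}]'
python3 c.py 0
```

```text
time: 8.2
position: [0.5225, 0.0643, 0.0969]
tool_rot: [-2.338, -2.094, 0.0]
ft_force: [0.3, -0.2, 1.1]
grip_width: 0.008
grip_force: 0.2
t 8.2 tip [-0.051   0.0033  0.0859] F [ 0.29 -0.24  1.08] yawerr [-0.13 -0.12  0.13]
0.0 -0.051 0.085 ([-0.013, -0.0, 0.004], [-0.004, -0.004, 0.004])
lid angle 0.01 -0.66
```

```bash
python3 -m inch '[{"slide":[0,0,0.003],"angular":[0,0,0],"claw":-1},{"slide":[0,0,0.006],"angular":[0,0,0],"claw":-1},{"slide":[0,0,0.006],"angular":[0,0,0],"claw":-1}]'
python3 -m inch '[{"slide":[0,0,0.004],"angular":[0,0,0],"claw":-1},{"slide":[0,0,0.004],"angular":[0,0,0],"claw":-1}]'
```

```text
time: 8.6
position: [0.5223, 0.0644, 0.0964]
tool_rot: [-2.338, -2.094, 0.001]
ft_force: [-2.3, -1.0, 7.8]
grip_width: 0.004
grip_force: 3.7
time: 8.8
position: [0.5224, 0.0644, 0.0963]
tool_rot: [-2.338, -2.095, 0.002]
ft_force: [-5.2, -1.1, 13.0]
grip_width: 0.009
grip_force: 6.9
```

```bash
python3 -m inch '[{"slide":[0,0,-0.1],"angular":[0,0,0],"claw":-1},{"slide":[0,-0.2,-0.25],"angular":[0,0,0],"claw":-1},{"slide":[0,-0.4,-0.4],"angular":[0,0,0],"claw":-1},{"slide":[0,-0.4,-0.6],"angular":[0,0,0],"claw":-1},{"slide":[0,-0.4,-0.7],"angular":[0,0,0],"claw":-1},{"slide":[0,-0.4,-0.7],"angular":[0,0,0],"claw":-1},{"slide":[0,-0.4,-0.7],"angular":[0,0,0],"claw":-1}]'
python3 - <<'E'
from h import *
plan()
for n in("wrist","scene","top"):
    d=img(n);save(d,n+"2.png")
    for q in("latch_left","latch_right","lid","paint0","held_mini"):
        for o in ctrl.outline_of(q,n)[:1]:
            a,_,_=pts(d,o["mask"])
            if len(a):
                c=np.array([incase(x) for x in a]);print(n,q,round(o["confidence"],2),np.percentile(c,[2,50,98],axis=0).round(3).tolist())
E
python3 -c "
import cv2,numpy as np
a=cv2.imread('pics/wrist2.png');b=cv2.imread('pics/scene2.png')[110:410,230:480]
cv2.imwrite('pics/v2.png',np.hstack([cv2.resize(a,(400,300)),b]))"
```

```text
time: 9.5
position: [0.4239, 0.0749, 0.2706]
tool_rot: [-2.339, -2.096, -0.002]
ft_force: [-0.1, -0.3, -0.5]
grip_width: 0.002
grip_force: 0.0
t 9.5 tip [-0.1501  0.0028  0.2596] F [-0.09 -0.31 -0.54] yawerr [ 0.03 -0.09  0.13]
wrist latch_left 0.85 [[-0.118, 0.056, 0.058], [-0.1, 0.075, 0.065], [-0.083, 0.093, 0.072]]
wrist latch_right 0.79 [[-0.119, -0.067, 0.059], [-0.104, -0.061, 0.064], [-0.085, -0.056, 0.071]]
wrist lid 0.67 [[-0.106, -0.079, 0.061], [-0.007, 0.039, 0.086], [0.075, 0.121, 0.087]]
wrist paint0 0.67 [[-0.139, -0.001, 0.002], [-0.129, 0.014, 0.051], [-0.116, 0.022, 0.077]]
scene latch_left 0.72 [[-0.118, 0.054, 0.001], [-0.1, 0.074, 0.065], [-0.082, 0.093, 0.073]]
scene latch_right 0.73 [[-0.116, -0.093, 0.06], [-0.1, -0.075, 0.065], [-0.083, -0.057, 0.072]]
scene lid 0.74 [[-0.106, -0.119, 0.061], [-0.005, 0.023, 0.085], [0.077, 0.124, 0.088]]
scene paint0 0.56 [[0.095, 0.224, 0.002], [0.103, 0.238, 0.049], [0.117, 0.246, 0.076]]
scene held_mini 0.8 [[-0.134, -0.211, 0.003], [-0.117, -0.194, 0.018], [-0.099, -0.188, 0.066]]
top lid 0.91 [[-0.071, -0.123, 0.082], [0.036, -0.012, 0.085], [0.075, 0.119, 0.088]]
top paint0 0.7 [[0.093, 0.221, 0.001], [0.099, 0.229, 0.048], [0.114, 0.247, 0.076]]
top held_mini 0.68 [[-0.136, -0.221, 0.001], [-0.12, -0.199, 0.075], [-0.097, -0.187, 0.123]]
```

View pics/v2.png

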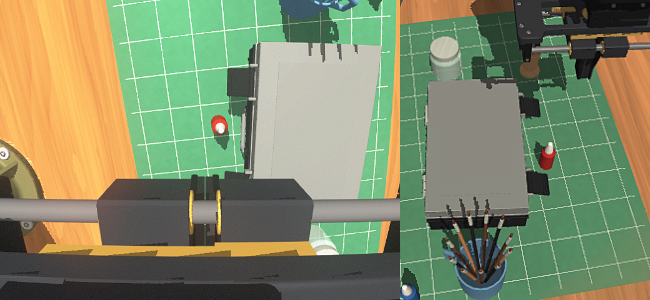

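```bash
cat > l.py <<'E'
from h import *
import sys
y=float(sys.argv[1]); p,r,_=cur(); plan()
for x,z in((-.13,.13),(-.124,.085)): print(x,z,rel(p,r,tgt(x,y,z),RT))
for b in (1.4,1.25,1.1,.95,.8,.65,.5,.35,.2,.1,0,-.05,-.1):
    c=np.array([-.09,.067])+.027*np.array([-np.sin(b),-np.cos(b)])+.0025*np.array([-np.cos(b),np.sin(b)])
    print(b,rel(p,r,tgt(c[0]-.014,y,c[1]),RT)[0])
E
python3 l.py .075
```

```text
t 10.4 tip [-0.1506  0.0027  0.2588] F [-0.03 -0.29  0.77] yawerr [-0.12 -0.12  0.13]
-0.13 0.13 ([0.288, 0.084, 0.516], [-0.004, -0.004, 0.004])
-0.124 0.085 ([0.287, 0.108, 0.695], [-0.004, -0.004, 0.004])
1.4 [0.287, 0.08, 0.776]
1.25 [0.287, 0.083, 0.792]
1.1 [0.287, 0.088, 0.808]
0.95 [0.287, 0.095, 0.822]
0.8 [0.287, 0.104, 0.836]
0.65 [0.287, 0.115, 0.847]
0.5 [0.287, 0.128, 0.857]
0.35 [0.287, 0.142, 0.865]
0.2 [0.287, 0.157, 0.871]
0.1 [0.287, 0.168, 0.874]
0 [0.287, 0.179, 0.875]
-0.05 [0.287, 0.184, 0.876]
-0.1 [0.287, 0.19, 0.876]
```

```bash
python3 -m inch '[{"slide":[0.2,0.04,0.15],"angular":[0,0,0],"claw":-1},{"slide":[0.287,0.08,0.3],"angular":[0,0,0],"claw":-1},{"slide":[0.287,0.08,0.45],"angular":[0,0,0],"claw":-1},{"slide":[0.287,0.08,0.6],"angular":[0,0,0],"claw":-1},{"slide":[0.287,0.08,0.7],"angular":[0,0,0],"claw":-1},{"slide":[0.287,0.08,0.7],"angular":[0,0,0],"claw":-1},{"slide":[0.287,0.08,0.7],"angular":[0,0,0],"claw":-1}]'
python3 l.py .075
```

```text
time: 11.1
position: [0.451, 0.1446, 0.0953]
tool_rot: [-2.337, -2.094, -0.0]
ft_force: [0.4, 0.9, 0.8]
grip_width: 0.005
grip_force: 0.0
t 11.1 tip [-0.131   0.0751  0.0843] F [0.43 0.94 0.84] yawerr [-0.14 -0.15  0.13]
-0.13 0.13 ([-0.0, 0.003, -0.183], [-0.005, -0.005, 0.004])
-0.124 0.085 ([-0.001, 0.028, -0.003], [-0.005, -0.005, 0.004])
1.4 [-0.001, -0.0, 0.078]
1.25 [-0.001, 0.002, 0.094]
1.1 [-0.001, 0.007, 0.109]
0.95 [-0.001, 0.014, 0.124]
0.8 [-0.001, 0.024, 0.137]
0.65 [-0.001, 0.035, 0.149]
0.5 [-0.001, 0.048, 0.159]
0.35 [-0.001, 0.062, 0.167]
0.2 [-0.001, 0.077, 0.173]
0.1 [-0.001, 0.088, 0.176]
0 [-0.001, 0.098, 0.177]
-0.05 [-0.001, 0.104, 0.177]
-0.1 [-0.001, 0.109, 0.178]
```

```bash
python3 -m inch '[{"slide":[0,0.002,0.06],"angular":[0,0,0],"claw":-1},{"slide":[0,0.002,0.094],"angular":[0,0,0],"claw":-1},{"slide":[0,0.007,0.109],"angular":[0,0,0],"claw":-1},{"slide":[0,0.014,0.124],"angular":[0,0,0],"claw":-1},{"slide":[0,0.024,0.137],"angular":[0,0,0],"claw":-1},{"slide":[0,0.035,0.149],"angular":[0,0,0],"claw":-1},{"slide":[0,0.048,0.159],"angular":[0,0,0],"claw":-1},{"slide":[0,0.062,0.167],"angular":[0,0,0],"claw":-1},{"slide":[0,0.077,0.173],"angular":[0,0,0],"claw":-1},{"slide":[0,0.088,0.176],"angular":[0,0,0],"claw":-1}]'
python3 -m inch '[{"slide":[0,0.005,0],"angular":[0,0,0],"claw":-1},{"slide":[0,0.01,0],"angular":[0,0,0],"claw":-1},{"slide":[0,0.01,0],"angular":[0,0,0],"claw":-1}]'
```

```text
time: 12.1
position: [0.4731, 0.1421, 0.0507]
tool_rot: [-2.338, -2.094, -0.0]
ft_force: [-1.1, -0.1, 0.2]
grip_width: 0.01
grip_force: 0.5
time: 12.4
position: [0.4753, 0.1418, 0.0509]
tool_rot: [-2.338, -2.094, -0.001]
ft_force: [-1.4, -0.5, -0.2]
grip_width: 0.005
grip_force: 0.3
```

```bash
python3 -m inch '[{"slide":[0,0.004,0],"angular":[0,0,0],"claw":-1},{"slide":[0,0.008,0],"angular":[0,0,0],"claw":-1},{"slide":[0,0.008,0],"angular":[0,0,0],"claw":-1}]'
python3 -m inch '[{"slide":[0,0.004,0],"angular":[0,0,0],"claw":-1},{"slide":[0,0.004,0],"angular":[0,0,0],"claw":-1}]'
```

```text
time: 12.7
position: [0.4772, 0.1416, 0.0508]
tool_rot: [-2.338, -2.094, -0.0]
ft_force: [-0.8, 0.2, -0.4]
grip_width: 0.005
grip_force: 0.4
time: 12.9
position: [0.4782, 0.1415, 0.0508]
tool_rot: [-2.338, -2.094, -0.0]
ft_force: [-1.3, 0.1, 0.1]
grip_width: 0.007
grip_force: 0.4
```

```bash
python3 -m inch '[{"slide":[0,0.004,0],"angular":[0,0,0],"claw":-1},{"slide":[0,0.008,0],"angular":[0,0,0],"claw":-1},{"slide":[0,0.008,0],"angular":[0,0,0],"claw":-1}]'
python3 -m inch '[{"slide":[0,0.006,0],"angular":[0,0,0],"claw":-1},{"slide":[0,0.006,0],"angular":[0,0,0],"claw":-1}]'
python3 l.py .075 | head -1
```

```text
time: 13.2
position: [0.4803, 0.1413, 0.0508]
tool_rot: [-2.338, -2.094, -0.0]
ft_force: [-1.4, 0.8, 0.4]
grip_width: 0.003
grip_force: 0.4
time: 13.4
position: [0.4814, 0.1411, 0.0507]
tool_rot: [-2.337, -2.094, 0.001]
ft_force: [-2.0, -0.2, -0.2]
grip_width: 0.001
grip_force: 0.9
t 13.4 tip [-0.1004  0.075   0.0397] F [-2.   -0.16 -0.19] yawerr [-0.16 -0.11  0.13]
```

```bash
python3 -m inch '[{"slide":[0,0.006,0],"angular":[0,0,0],"claw":-1},{"slide":[0,0.006,0],"angular":[0,0,0],"claw":-1}]'
python3 -m inch '[{"slide":[0,0.006,0],"angular":[0,0,0],"claw":-1},{"slide":[0,0.006,0],"angular":[0,0,0],"claw":-1}]'
python3 - <<'E'
from h import *
plan()
d=img("scene");save(d,"scene3.png");a=d["color"][150:350,330-50:330+100,::-1];cv2.imwrite("pics/v3.png",cv2.resize(a,(450,600),interpolation=2))
E
```

```text
time: 13.6
position: [0.4816, 0.1411, 0.0506]
tool_rot: [-2.336, -2.093, 0.004]
ft_force: [-5.5, 0.6, 2.4]
grip_width: 0.009
grip_force: 3.2
time: 13.8
position: [0.4816, 0.1412, 0.0505]
tool_rot: [-2.335, -2.093, 0.008]
ft_force: [-9.2, -0.1, 6.2]
grip_width: 0.006
grip_force: 5.5
t 13.8 tip [-0.1001  0.0751  0.0395] F [-9.18 -0.14  6.21] yawerr [-0.47 -0.01  0.17]
```

View pics/v3.png

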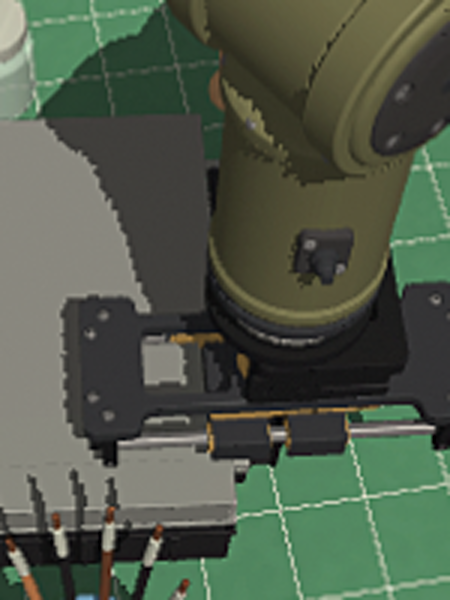

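```bash
python3 -m inch '[{"slide":[0,-0.1,0],"angular":[0,0,0],"claw":-1},{"slide":[0,-0.11,-0.15],"angular":[0,0,0],"claw":-1},{"slide":[0,-0.11,-0.32],"angular":[0,0,0],"claw":-1},{"slide":[-0.2,-0.11,-0.32],"angular":[0,0,0],"claw":-1},{"slide":[-0.4,-0.11,-0.32],"angular":[0,0,0],"claw":-1},{"slide":[-0.6,-0.11,-0.32],"angular":[0,0,0],"claw":-1},{"slide":[-0.6,-0.11,-0.2],"angular":[0,0,0],"claw":-1},{"slide":[-0.6,-0.11,-0.2],"angular":[0,0,0],"claw":-1}]'
sed -i 's/c\[0\]-.014/c[0]-.008/' l.py
python3 l.py -.075
python3 - <<'E'
from h import *
d=img("scene")
for q in("latch_left","latch_right"):
    for o in ctrl.outline_of(q,"scene")[:2]:
        c=np.array([incase(x) for x in pts(d,o["mask"])[0]]);print(q,round(o["confidence"],2),np.percentile(c,[2,50,98],axis=0).round(3).tolist())
E
```

```text
time: 14.65
position: [0.4391, -0.007, 0.0986]
tool_rot: [-2.339, -2.089, 0.004]
ft_force: [-0.4, 0.7, -0.6]
grip_width: 0.004
grip_force: 0.0
t 14.65 tip [-0.1259 -0.0769  0.0876] F [-0.42  0.65 -0.62] yawerr [-0.32 -0.11 -0.06]
-0.13 0.13 ([0.008, -0.018, -0.17], [-0.011, -0.004, -0.002])
-0.124 0.085 ([0.007, 0.007, 0.01], [-0.011, -0.004, -0.002])
1.4 [0.007, 0.004, 0.091]
1.25 [0.007, 0.006, 0.107]
1.1 [0.007, 0.011, 0.122]
0.95 [0.007, 0.019, 0.137]
0.8 [0.007, 0.028, 0.15]
0.65 [0.007, 0.039, 0.162]
0.5 [0.007, 0.052, 0.172]
0.35 [0.007, 0.066, 0.18]
0.2 [0.007, 0.081, 0.186]
0.1 [0.007, 0.092, 0.188]
0 [0.007, 0.102, 0.19]
-0.05 [0.007, 0.108, 0.19]
-0.1 [0.007, 0.113, 0.19]
latch_left 0.6 [[-0.09, 0.056, 0.066], [-0.086, 0.074, 0.07], [-0.082, 0.091, 0.073]]
latch_right 0.75 [[-0.117, -0.095, 0.058], [-0.1, -0.075, 0.065], [-0.083, -0.058, 0.072]]
```

Left latch is flat; now the right one.

```bash
python3 -m inch '[{"slide":[0.007,0.004,0.07],"angular":[0,0,0],"claw":-1},{"slide":[0.007,0.006,0.107],"angular":[0,0,0],"claw":-1},{"slide":[0.007,0.011,0.122],"angular":[0,0,0],"claw":-1},{"slide":[0.007,0.019,0.137],"angular":[0,0,0],"claw":-1},{"slide":[0.007,0.028,0.15],"angular":[0,0,0],"claw":-1},{"slide":[0.007,0.039,0.162],"angular":[0,0,0],"claw":-1},{"slide":[0.007,0.052,0.172],"angular":[0,0,0],"claw":-1},{"slide":[0.007,0.066,0.18],"angular":[0,0,0],"claw":-1},{"slide":[0.007,0.081,0.186],"angular":[0,0,0],"claw":-1},{"slide":[0.007,0.09,0.188],"angular":[0,0,0],"claw":-1}]'
python3 -m inch '[{"slide":[0,0.005,0],"angular":[0,0,0],"claw":-1},{"slide":[0,0.01,0],"angular":[0,0,0],"claw":-1},{"slide":[0,0.01,0],"angular":[0,0,0],"claw":-1}]'
python3 -m inch '[{"slide":[0,0.006,0],"angular":[0,0,0],"claw":-1},{"slide":[0,0.006,0],"angular":[0,0,0],"claw":-1}]'
python3 -c "
from h import *
plan()"
```

```text
time: 15.8
position: [0.4635, -0.0061, 0.0532]
tool_rot: [-2.337, -2.094, 0.0]
ft_force: [-1.7, 0.9, -1.1]
grip_width: 0.007
grip_force: 0.7
time: 16.1
position: [0.4652, -0.0063, 0.0533]
tool_rot: [-2.337, -2.094, 0.002]
ft_force: [-3.2, -0.1, -0.3]
grip_width: 0.004
grip_force: 1.5
time: 16.3
position: [0.4653, -0.0064, 0.0531]
tool_rot: [-2.336, -2.093, 0.005]
ft_force: [-7.5, -0.1, 3.9]
grip_width: 0.002
grip_force: 3.9
t 16.3 tip [-0.0999 -0.0733  0.0421] F [-7.5  -0.11  3.88] yawerr [-0.38 -0.07  0.13]
```

```bash
python3 -m inch '[{"slide":[0,-0.1,0],"angular":[0,0,0],"claw":-1},{"slide":[0,-0.11,-0.2],"angular":[0,0,0],"claw":-1},{"slide":[0,-0.11,-0.4],"angular":[0,0,0],"claw":-1},{"slide":[0,-0.11,-0.6],"angular":[0,0,0],"claw":-1},{"slide":[-0.2,-0.11,-0.8],"angular":[0,0,0],"claw":-1},{"slide":[-0.4,-0.11,-0.9],"angular":[0,0,0],"claw":-1},{"slide":[-0.6,-0.11,-0.9],"angular":[0,0,0],"claw":-1},{"slide":[-0.8,-0.11,-0.9],"angular":[0,0,0],"claw":-1},{"slide":[-0.95,-0.11,-0.9],"angular":[0,0,0],"claw":-1},{"slide":[-0.95,-0.11,-0.9],"angular":[0,0,0],"claw":-1}]'
python3 - <<'E'
from h import *
plan()
for n in("scene","top","wrist"):
  d=img(n);save(d,n+"4.png")
  for q in("latch_left","latch_right","paint0","held_mini","jar","brush_mug"):
    for o in ctrl.outline_of(q,n)[:2]:
        c=pts(d,o["mask"])[0]
        if len(c):
            if "latch" in q: c=np.array([incase(x) for x in c])
            print(n,q,round(o["confidence"],2),np.percentile(c,[2,50,98],axis=0).round(3).tolist())
a=cv2.imread("pics/scene4.png")[130:430,200:420];b=cv2.imread("pics/top4.png")[100:380,120:500];cv2.imwrite("pics/v4.png",np.hstack([cv2.resize(a,None,fx=1.6,fy=1.6),cv2.resize(b,(440,480))]))
E
```

```text
time: 17.3
position: [0.413, -0.2472, 0.2786]
tool_rot: [2.349, 2.085, -0.002]
ft_force: [-1.2, 0.1, -0.1]
grip_width: 0.006
grip_force: 0.0
t 17.3 tip [-0.125  -0.3185  0.2676] F [-1.19  0.13 -0.11] yawerr [ 0.    0.09 -0.4 ]
scene latch_right 0.54 [[-0.099, -0.133, 0.001], [-0.086, -0.079, 0.07], [-0.08, -0.059, 0.085]]
scene paint0 0.82 [[0.438, 0.055, 0.001], [0.451, 0.084, 0.045], [0.46, 0.091, 0.077]]
scene paint0 0.8 [[0.693, 0.266, 0.005], [0.702, 0.281, 0.05], [0.717, 0.288, 0.076]]
scene held_mini 0.77 [[0.414, -0.158, 0.001], [0.436, -0.127, 0.064], [0.452, -0.119, 0.12]]
scene jar 0.98 [[0.573, -0.186, 0.007], [0.601, -0.146, 0.06], [0.629, -0.134, 0.076]]
scene brush_mug 0.74 [[0.558, 0.222, 0.003], [0.595, 0.254, 0.071], [0.635, 0.297, 0.197]]
top latch_left 0.55 [[-0.093, -0.093, 0.001], [-0.09, -0.074, 0.069], [-0.085, -0.057, 0.073]]
top latch_left 0.5 [[-0.093, 0.056, 0.034], [-0.09, 0.075, 0.069], [-0.084, 0.093, 0.073]]
top latch_right 0.57 [[-0.093, -0.094, 0.036], [-0.09, -0.076, 0.069], [-0.083, -0.057, 0.073]]
top latch_right 0.34 [[-0.087, -0.12, 0.063], [-0.009, -0.001, 0.085], [0.074, 0.119, 0.088]]
top paint0 0.75 [[0.691, 0.263, 0.001], [0.698, 0.272, 0.048], [0.714, 0.286, 0.076]]
top paint0 0.65 [[0.434, 0.068, 0.022], [0.445, 0.078, 0.053], [0.457, 0.09, 0.077]]
top held_mini 0.83 [[0.413, -0.148, 0.005], [0.431, -0.128, 0.075], [0.448, -0.117, 0.123]]
top held_mini 0.68 [[0.482, -0.064, 0.066], [0.564, 0.055, 0.085], [0.649, 0.175, 0.088]]
top jar 0.85 [[0.568, -0.189, 0.003], [0.593, -0.157, 0.073], [0.624, -0.132, 0.077]]
top brush_mug 0.77 [[0.555, 0.224, -0.0], [0.596, 0.265, 0.072], [0.659, 0.337, 0.198]]
wrist held_mini 0.6 [[0.416, -0.155, 0.007], [0.432, -0.14, 0.084], [0.449, -0.122, 0.123]]
wrist jar 0.63 [[0.57, -0.191, 0.008], [0.589, -0.163, 0.074], [0.624, -0.137, 0.076]]
```

View pics/v4.png

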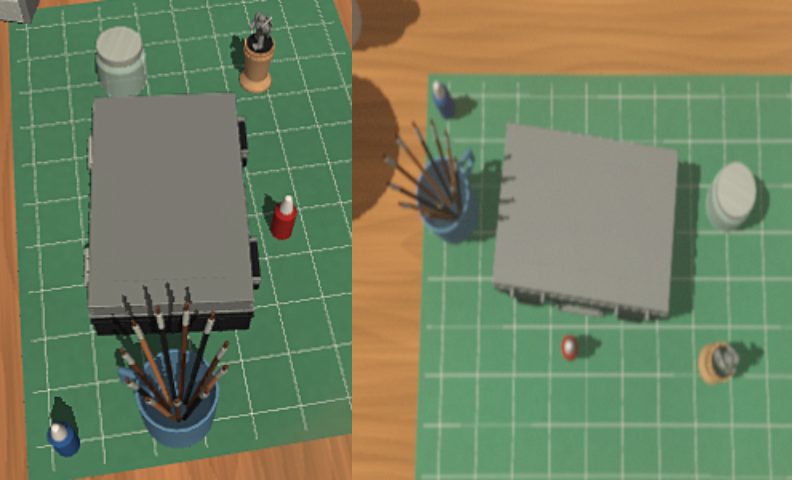

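Lid shut, both flaps flat (outer face at x' = -0.093), and everything else is where it was.

```bash
python3 -c "
from h import *
print(ctrl.close_job())"
```

```text
the job is handed in; nothing more can be done
None
```

The lid is fully shut, eased down without slamming, and both latch flaps lie flat against the front of the case. Nothing else on the desk moved, and the job was handed in at about 18 s of the allowed 58 s.

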